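Unhook the foot bracket from behind the standing parts on the turntable

TASK

The foot bracket hangs by its keyhole on the turntable's screw, behind the cylinder tube, the clear valve cover and the piston. Leave it hanging until you have moved all three, standing, onto the ribbed grey mat at the side; then lift the bracket off its screw and stand it on its foot in the middle of the square steel plate. Once it stands there, put the tube, the cover and the piston back upright, each in the middle of the black pad it came from, and do not knock any of these four over on the way.

Things in the scene. Friction and masses are not known exactly. Their poses are not given: they have to be found in the camera images.
- tube: Silver aluminium cylinder tube, open at both ends, standing upright: 40 mm outside and about 34 mm inside diameter, 100 mm tall, 0.16 kg. Origin at the centre of its underside, z up. Starts on pad_tube.
- cover: Clear polycarbonate valve cover, an upright block with four screws, solid top: 42 mm (x) by 46 mm (y), 84 mm tall including a black gasket foot 46 by 50 mm, 5 mm thick; 0.14 kg. Origin at the centre of its underside, z up. Starts on pad_cover, sides roughly parallel to the turntable's x and y.
- piston: Piston with its rod, standing upright: aluminium piston with black bands, 36 mm diameter, 46 mm tall, and on top of it a steel rod of 12 mm diameter reaching to 102 mm above the underside (bare rod from 51 mm up), 0.28 kg. Origin at the centre of its underside, z up. Starts on pad_piston.
- bracket: Steel L-bracket, 0.22 kg, z up; origin: centre of its foot's underside. Foot 47 (x) x 50 (y) x 5 mm. Upright leg: mid-plane x +21 mm, 5 thick, 50 wide, top z 90; grip it by its side edges near the top. Keyhole in leg: slot 8 wide, z 60-78; entry hole below it 22 wide, z 34-60. Hangs on turntable's screw, axes parallel, foot 12 mm above the disc. To free: raise 28 (+-5) mm, then 20+ mm to -x.
- turntable: Aluminium disc, locked, 300 mm diameter, top z 30; origin: centre of underside, z up. At its +x side a hanger post 24 x 24 mm: front face x +77, y 0, top z 130. From it a screw points to -x: axis z 117, shank 6 mm diameter, 7.5 long; head 15 mm diameter, ends at x +64. Pads at (0, 0), (30, 66), (30, -66) mm, shuffled. A red screw 32 mm tall stands 80-100 mm to -x, not needed.
- pad_tube: Black round pad, 62 mm diameter, 4 mm thick, fixed on the turntable: the tube's place. Origin at the centre of its underside (z = 30 mm), top 4 mm above; axes parallel to the turntable's.
- pad_cover: Black square pad, 60 by 60 mm, 4 mm thick, fixed on the turntable: the cover's place. Origin at the centre of its underside (z = 30 mm), top 4 mm above; axes parallel to the turntable's.
- pad_piston: Small black round pad, 46 mm diameter, 4 mm thick, fixed on the turntable: the piston's place. Origin at the centre of its underside (z = 30 mm), top 4 mm above; axes parallel to the turntable's.
- side_mat: Ribbed grey mat fixed on the table to the left or right of the turntable: the side area, 300 mm (x) by 130 mm (y), 4 mm thick. Origin at the centre of its underside, z up.
- plate: Bare square steel plate fixed on the table on the other side of the turntable: the bracket's place, 110 by 110 mm, 6 mm thick. Origin at the centre of its underside, z up.
Not all that is in view belongs to the job. Leave any brown or green look-alike of the bracket alone.

How it is judged:
On the way, in this order (a step that is already met when the one before it is completed fails the run):
1. the tube, the cover and the piston all stand on the side mat, the bracket still hanging on its screw (x of tube in the frame of side_mat between -0.15 and 0.15 m and y of tube in the frame of side_mat between -0.065 and 0.065 m and z of tube in the frame of side_mat between 0 and 0.009 m and angle between each of tube, cover, piston's own z axis and vertical below 0.12 rad and x of cover in the frame of side_mat between -0.15 and 0.15 m and y of cover in the frame of side_mat between -0.065 and 0.065 m and z of cover in the frame of side_mat between 0 and 0.009 m and x of piston in the frame of side_mat between -0.15 and 0.15 m and y of piston in the frame of side_mat between -0.065 and 0.065 m and z of piston in the frame of side_mat between 0 and 0.009 m and distance of bracket from where it was at the start of the episode below 0.015 m), for 0.2 s.
2. the bracket stands on its foot in the middle of the steel plate, the three others still waiting on the side mat (horizontal distance between bracket and plate below 0.015 m and z of bracket in the frame of plate between 0.003 and 0.01 m and angle between each of bracket, tube, cover, piston's own z axis and vertical below 0.12 rad and x of tube in the frame of side_mat between -0.15 and 0.15 m and y of tube in the frame of side_mat between -0.065 and 0.065 m and z of tube in the frame of side_mat between 0 and 0.009 m and x of cover in the frame of side_mat between -0.15 and 0.15 m and y of cover in the frame of side_mat between -0.065 and 0.065 m and z of cover in the frame of side_mat between 0 and 0.009 m and x of piston in the frame of side_mat between -0.15 and 0.15 m and y of piston in the frame of side_mat between -0.065 and 0.065 m and z of piston in the frame of side_mat between 0 and 0.009 m), for 0.2 s.
At the end, for the whole second after the job is handed in: The bracket stands upright on its foot on the steel plate, its origin within 15 mm of the plate's centre; the tube, the cover and the piston each stand upright on their own pad, within 12 mm of its centre; all are at rest and released (horizontal distance between bracket and plate below 0.015 m and z of bracket in the frame of plate between 0.003 and 0.01 m and angle between each of bracket, tube, cover, piston's own z axis and vertical below 0.12 rad and horizontal distance between tube and pad_tube below 0.012 m and z of tube in the frame of pad_tube between 0.001 and 0.008 m and horizontal distance between cover and pad_cover below 0.012 m and z of cover in the frame of pad_cover between 0.001 and 0.008 m and horizontal distance between piston and pad_piston below 0.012 m and z of piston in the frame of pad_piston between 0.001 and 0.008 m and linear speed of each of tube, cover, piston, bracket below 0.03 m/s and angular speed of each of tube, cover, piston, bracket below 0.3 rad/s); the robot touches nothing.
It fails at once if the tube, the cover, the piston or the bracket is knocked over (angle between any of tube, cover, piston, bracket's own z axis and vertical above 1 rad).
It also fails if it takes over 141 s, if anything falls off the work surface, if the arm or the gripper's body presses on something with over 40 N, if the wrist force passes 120 N, or if a joint passes its speed limit or range.

ROBOT

A 6-joint arm with a two-finger parallel gripper is mounted at the origin on the work surface. World frame = base frame: x ahead of the robot, y to its left, z up, the work surface at z = 0. Lengths are in m, angles in rad, forces in N, time in s.
With the tool pointing down it reaches from about 0.35 to 0.875 m from the base axis. Payload 4.2 kg.
Tool frame: the origin (TCP) lies on the mounting face of the last link; the fingertips stand 173 mm ahead of it and the grasp point (between the pads) lies 155 mm ahead of it; z points along the fingers, x is the direction in which the jaws open and shut, and the axes are right-handed (so a half turn about z gives the same grasp; the last joint's range is limited). The gripper opens to 85 mm and grips with 20 to 120 N. Pads are 22 mm wide; open, the fingers measure 114 mm over their backs; the gripper's body (76 mm by 85 mm) begins 54 mm behind the grasp point. The pads swing forward as they close: fully open they stand 13 mm farther back than shut.
Start: joints at [1.492, 0.385, 0.008, 0, -1.194, -0.259], TCP at [0.207, 0.59, 0.405] pointing down, gripper open.
Joint ranges: [-3.14, 3.14], [-1.21, 2.06], [-1.07, 1.41], [-3.16, 2.05], [-2.99, -0.16], [-3.1, 3.1]. Speed limits (rad/s): [2.79, 2.79, 3.14, 3.14, 3.14, 3.14].

INTERFACE

Orientations are given as [roll, pitch, yaw] about the fixed x, y, z axes, in that order (R = Rz(yaw) Ry(pitch) Rx(roll)).
In Python, from plant import * gives the robot as it stands.
- The arm moves only by the tool move_arm, never from a script. Its argument "steps" is a list of rows, each a list of 3 entries, a list of its own where there are three numbers: the shift along the tool's x, y, z in cm, then the turn, a rotation vector about the tool's x, y, z in rad, then the closure, from 0 (fully open) to 1 (shut). In form: [[[dx, dy, dz], [wx, wy, wz], gripper], ...]. A call has 1 to 20 rows; each row shifts and turns the commanded pose from where the row before left it, along the tool's axes as they then stand; what a row does not reach is not made up. A row lasts 1/10 s, in which the tool goes at most 50 mm and 8.59 degrees, less where a joint would pass 70% of its speed; a pose out of reach is approached as far as the arm can. A call is refused whole if a number of a shift passes 5 or a number of a turn 0.15, either way. A call with a gripper value outside its range is refused whole. The fingers move at their own pace and stop on an object; the grip force is fixed at half the most. Time passes only in rows, so rows that do not move let the fingers close. It gives the time, the measured TCP pose, the force and the opening at its end, in the units of the state.
- get_state(): the state, without advancing time (a new reading comes with each control period).
- capture(name): name is "side" or "top"; returns (picture, depth): 480x640x3 uint8, blue, green, red; 480x640 float32, m along the optical axis (not along the pixel's ray), 0 where there is no reading.
- calibration(name): a dict with "K" (3x3 intrinsics, pixels), "k1" (the pictures are not rectified: a ray, as slopes to the right and down, at radius r is drawn at 1 + k1 r^2 times it, then the intrinsics apply), "rvec" (rotation vector, rad) and "tvec" (3), from world to camera coordinates, as OpenCV has them. Camera axes: x right, y down, z forward; pixel columns grow to the right and rows downward; lengths in m; the calibration is good to about 2 mm. A picture is of the moment at which its call begins. calibration takes no time and is no camera call.
- job_done(): hands the job in, once; it reports no verdict.
Trained networks look in the newest picture that a camera, given by its name, has taken for a name from the list of things; names that differ only in an ending like _2 or _b are one class to them, and where a whole thing is asked for, a point or a joint stands for the part that bears it (a point fixed in the world has none). Each returns a list of dicts, best first, with "score" (0 to 1); they miss things now and then, are a little off and sometimes report something else, mostly with a low value. They report only what shows in the picture. A call takes as long as a camera call. They do not tell look-alikes from the thing itself.
- spot_in(camera, query): "extent" ([centre column, centre row, width, height] in pixels, round what is visible of it).
- landmark_of(camera, query): "point" ([column, row] in pixels: a listed point, or the origin of a listed thing).
The state is a dict: "t": time; "joint_pos": joint angles; "qd": joint speeds; "joint_efforts": joint torques, N m; "tool_pos": TCP position; "ee_rot": TCP orientation; "force": force on the tool from outside, world axes, zero at the start; "wrist_torque": the same for the moment, N m; "gripper_width": finger opening in m.
Only numpy, scipy, OpenCV 4.12 (cv2) and the standard library are available. Lean on these libraries where they do the work, as an engineer would, in place of code of your own. Each camera call takes 0.05 s, during which the arm holds its last target. There are 200 camera calls.

## Working session

There is one attempt and no reset: what is moved stays moved. The work goes in short steps, Python scripts to look and compute and a tool call to move; the robot and the scene stay as the last step left them, time stands still between calls to the robot, and variables do not carry over. Pictures are saved under pics/ and viewed, about 12 in all and at most 16, crops included, and the job is handed in when it is done.

Besides the shell and the picture viewer there is one more tool, called after ">>>" by a JSON object that holds its "name" and its "arguments". move_arm: Moves the arm, as the interface text tells. Its arguments: {"type":"object","properties":{"steps":{"type":"array","items":{"type":"array"}}},"required":["steps"]}

```bash
ls; mkdir -p pics
cat > h.py <<'E'
from plant import *
import numpy as np, cv2
from scipy.spatial.transform import Rotation as Rn
def cam(n):
    c=calibration(n);return np.array(c["K"]),c["k1"],Rn.from_rotvec(np.ravel(c["rvec"])).as_matrix(),np.ravel(c["tvec"])
def rays(n,uv):
    K,k1,R,t=cam(n);uv=np.atleast_2d(uv).astype(float)
    return cv2.undistortPoints(uv[:,None],K,np.array([k1,0,0,0.]))[:,0]
def onz(n,uv,z):
    K,k1,R,t=cam(n);p=rays(n,uv);d=np.c_[p,np.ones(len(p))]@R;o=-R.T@t
    return o+d*((z-o[2])/d[:,2])[:,None]
def proj(n,P):
    K,k1,R,t=cam(n);return cv2.projectPoints(np.atleast_2d(P).astype(float),cv2.Rodrigues(R)[0],t,K,np.array([k1,0,0,0.]))[0][:,0]
def cloud(n,dep):
    K,k1,R,t=cam(n);v,u=np.mgrid[0:480,0:640];p=rays(n,np.c_[u.ravel(),v.ravel()]);z=dep.ravel()[:,None]
    P=(np.c_[p,np.ones(len(p))]*z-t)@R;P[z[:,0]==0]=np.nan
    return P.reshape(480,640,3)
E
python3 - <<'E'
from h import *
for n in("top","side"):
    im,d=capture(n);cv2.imwrite(f"pics/{n}0.png",im);np.save(f"{n}0.npy",d)
    K,k1,R,t=cam(n);print(n,-R.T@t,R[2])
    for q in "tube cover piston bracket turntable pad_tube pad_cover pad_piston side_mat plate".split():
        r=landmark_of(n,q);print(q,[(np.round(x["point"],0).tolist(),round(x["score"],2)) for x in r[:3]])
s=get_state();print(s)
E
```

```text
pics
top [0.5224937  0.00170721 0.86530596] [ 0.0739873  -0.03225111 -0.99673755]
tube [([255.0, 223.0], 0.71)]
cover [([288.0, 251.0], 0.95)]
piston [([324.0, 244.0], 0.59)]
bracket [([475.0, 158.0], 0.91), ([296.0, 220.0], 0.79), ([424.0, 206.0], 0.56)]
turntable []
pad_tube [([253.0, 222.0], 0.69)]
pad_cover [([285.0, 251.0], 0.55)]
pad_piston [([323.0, 242.0], 0.41)]
side_mat [([128.0, 313.0], 0.93)]
plate [([467.0, 306.0], 0.7)]
side [ 0.20695364 -0.56733213  0.5530864 ] [ 0.45422326  0.65551595 -0.60330761]
tube [([304.0, 247.0], 0.51)]
cover [([301.0, 230.0], 0.81)]
piston [([326.0, 250.0], 0.8)]
bracket [([328.0, 221.0], 0.98), ([436.0, 311.0], 0.9), ([521.0, 322.0], 0.85)]
turntable [([300.0, 246.0], 0.75)]
pad_tube [([304.0, 207.0], 0.5)]
pad_cover [([300.0, 233.0], 0.66)]
pad_piston [([301.0, 228.0], 0.72), ([329.0, 250.0], 0.43), ([329.0, 248.0], 0.19)]
side_mat [([187.0, 198.0], 0.92)]
plate [([378.0, 403.0], 0.81)]
{'t': 1.1, 'joint_pos': array([ 1.49157005e+00,  3.84674437e-01,  7.92707193e-03, -4.64639892e-06,
       -1.19399019e+00, -2.58611985e-01]), 'qd': array([-1.67691613e-03,  7.57927667e-06, -1.54685857e-04, -3.97852501e-04,
        2.97355509e-04,  1.51590710e-03]), 'joint_efforts': array([ 1.24591298e-05, -3.92097902e+01,  1.88625312e+01,  4.19052154e+00,
       -2.37831755e-04, -3.17124247e-07]), 'tool_pos': array([0.20711726, 0.58966516, 0.40473745]), 'ee_rot': array([ 3.14157345e+00,  5.57164668e-05, -1.90863630e+00]), 'force': array([ 0.71971878,  0.87703541, -0.34281342]), 'wrist_torque': array([0.01492557, 0.00803948, 0.03062035]), 'gripper_width': 0.08519271596891478}
```

View pics/top0.png

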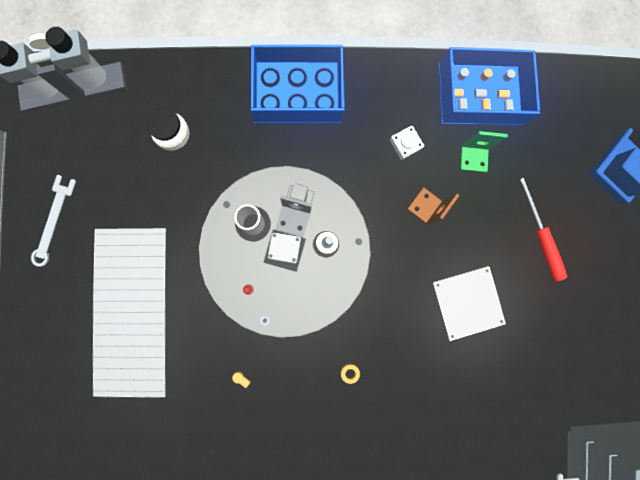

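View pics/side0.png

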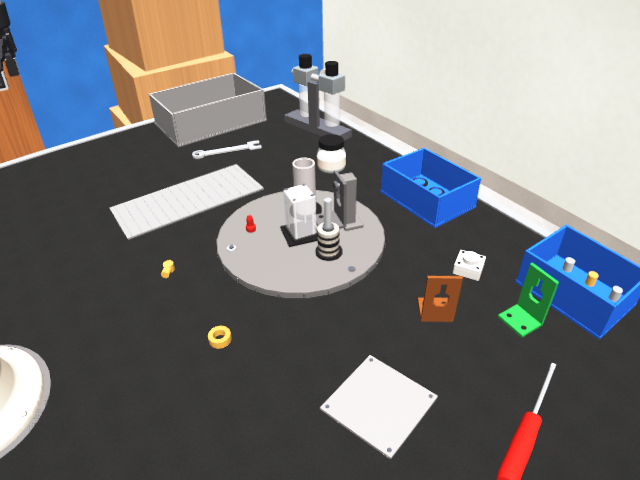

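Top: tube (248,220), cover (285,248), piston (326,242). The steel bracket is at (294,215), against the post at (298,190). The mat is on the left, centred near (129,313), and the plate on the right near (469,303). The look-alikes are brown (426,205) and green (476,158). The steel bracket is the only one hanging on the post, so it is the target.

Run:
```python
from h import *
im=cv2.imread("pics/top0.png");d=np.load("top0.npy");P=cloud("top",d);Z=P[...,2]
hsv=cv2.cvtColor(im,cv2.COLOR_BGR2HSV)
def box(lo,hi,u0,u1,v0,v1):
    m=np.zeros((480,640),bool);m[v0:v1,u0:u1]=True
    return m&(Z>lo)&(Z<hi)
def rect(m,nm,z):
    m=cv2.morphologyEx(m.astype(np.uint8),cv2.MORPH_OPEN,np.ones((3,3)))
    v,u=np.nonzero(m);X=onz("top",np.c_[u,v],z)[:,:2]
    r=cv2.minAreaRect(X.astype(np.float32)*1000);c,rad=cv2.minEnclosingCircle(X.astype(np.float32)*1000)
    print(nm,len(u),"medz",np.round(np.nanmedian(Z[m>0]),4),"mean",X.mean(0).round(4),"rect",np.round(r[0],1),np.round(r[1],1),round(r[2],1),"circ",np.round(c,1),round(rad,1))
br=(hsv[...,2]>150)
w=lambda u0,u1,v0,v1:box(-1,1,u0,u1,v0,v1)
rect(w(420,520,255,350)&br,"plate",.006)
rect(w(85,175,220,405)&(hsv[...,2]>120),"mat",.004)
rect(w(190,380,160,345)&(hsv[...,2]>90),"disc",.03)
rect(box(.11,.126,255,315,225,275),"cover",.118)
rect(box(.122,.145,225,275,195,245),"tube",.134)
rect(box(.123,.145,310,345,225,260),"rod",.136)
rect(box(.045,.09,305,350,220,265),"pistontop",.08)
rect(box(.12,.14,275,320,170,215),"post",.13)
rect(box(.035,.06,270,320,195,240),"brfoot",.047)
c=im[165:275,215:355];cv2.imwrite("pics/c1.png",cv2.resize(c,None,fx=5,fy=5,interpolation=cv2.INTER_CUBIC))
```

```text
plate 3581 medz 0.0061 mean [ 0.4655 -0.3106] rect [ 465.5 -311. ] [111.2 110.8] 15.0 circ [ 465.4 -310.3] 76.5
mat 12118 medz 0.0041 mean [0.4551 0.3027] rect [455.6 302.8] [301.9 131.5] 0.3 circ [455.7 303.1] 163.4
disc 22549 medz 0.0304 mean [0.5604 0.0223] rect [562.5  22.3] [298.2 298.4] 89.8 circ [562.9  22.8] 150.5
cover 756 medz 0.118 mean [0.5632 0.0216] rect [563.3  21.6] [44.3 41.8] 79.6 circ [563.7  22. ] 28.7
tube 121 medz 0.1333 mean [0.6126 0.0784] rect [611.5  75.1] [40.6 32.8] 58.6 circ [609.1  76.6] 20.4
rod 39 medz 0.1359 mean [ 0.573  -0.0473] rect [572.9 -47. ] [10.7  9.2] 89.6 circ [573.6 -47. ] 5.8
pistontop 329 medz 0.0801 mean [ 0.5717 -0.0452] rect [572.7 -45.8] [34.5 34.5] 89.4 circ [572.4 -45.9] 18.8
post 381 medz 0.1303 mean [6.419e-01 3.000e-04] rect [642.4   4. ] [39.3 43. ] 8.5 circ [638.3   1.5] 24.3
brfoot 752 medz 0.0469 mean [0.6145 0.0072] rect [626.8   4.6] [48.4 73.3] 74.4 circ [626.2   5. ] 42.0
```

View pics/c1.png

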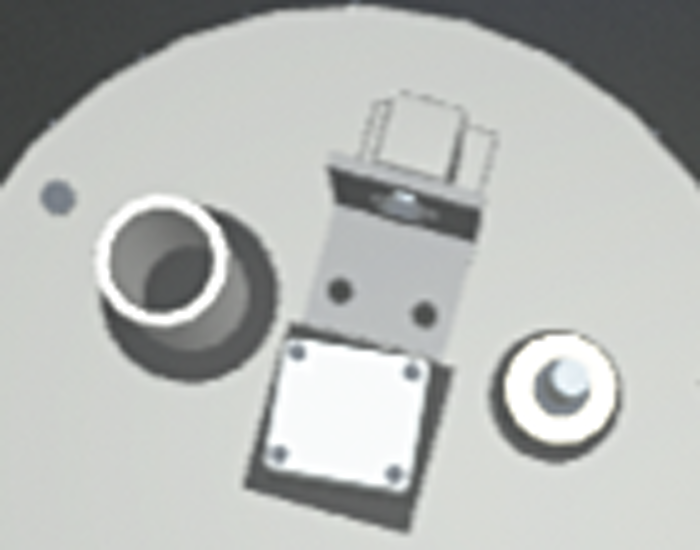

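The crop confirms the steel bracket hanging on the screw head (400,200 in the crop), behind the tube ring (162,260), the cover and the piston. Next I get the turntable yaw and the tube centre.

```bash
cat >> h.py <<'E'
def go(x,y,z,yaw):
    "total tool-frame shift (cm) and turn to bring the grasp point to x,y,z; tool down"
    s=get_state();p=np.array(s["tool_pos"]);R=Rn.from_euler("xyz",s["ee_rot"])
    Rt=Rn.from_euler("xyz",[np.pi,0,yaw]);D=np.array([x,y,z+.155])-p
    print("t",round(s["t"],2),"p",p.round(4),"rot",np.round(s["ee_rot"],3),"w",round(s["gripper_width"],4),"F",np.round(s["force"],1))
    print(" shift in present axes cm",(R.inv().apply(D)*100).round(2),"in target axes",(Rt.inv().apply(D)*100).round(2),"turn",(R.inv()*Rt).as_rotvec().round(3))
E
python3 - <<'E'
from h import *
C=lambda a:np.array(a)/5+[215,165]-.4
q=onz("top",[C(x) for x in[(245,488),(410,530),(453,368)]],.034)[:,:2]
print("pad corners",q.round(4),np.linalg.norm(np.diff(q,axis=0),axis=1),"centre",(q[0]+q[2])/2)
e=q[2]-q[1];f=q[0]-q[1];print("yaw",np.degrees(np.arctan2(e[1],e[0])),np.degrees(np.arctan2(f[1],f[0]))-90)
b=onz("top",[C((330,158)),C((484,206))],.132)[:,:2];f=b[0]-b[1];print("leg top",b.round(4),np.linalg.norm(f),b.mean(0),np.degrees(np.arctan2(f[1],f[0]))-90)
print("tube",onz("top",[C((162,260))],.134))
c=np.array([.5627,.0225])
for a in(-14,-15,-16):
    r=np.radians(a);M=np.array([[np.cos(r),-np.sin(r)],[np.sin(r),np.cos(r)]])
    print(a,"padL",c+M@[.03,.066],"padR",c+M@[.03,-.066],"br leg",c+M@[.0733,0],"leg front top",c+M@[.0708,0])
go(.6095,.0765,.25,np.radians(165))
E
```

```text
pad corners [[ 0.5423  0.0587]
 [ 0.5274  0.0019]
 [ 0.5833 -0.0134]] [0.05876241 0.05802264] centre [0.56282141 0.02267091]
yaw -15.309133510142939 -14.737932231692184
leg top [[ 0.6413  0.0257]
 [ 0.6261 -0.0216]] 0.04966695559917562 [0.63367041 0.00206825] -17.77378971173242
tube [[0.60973736 0.07709913 0.134     ]]
-14 padL [0.60777572 0.07928186] padR [ 0.57584203 -0.04879717] br leg [0.63382268 0.00476713] leg front top [0.63139694 0.00537193]
-15 padL [0.60875983 0.07848653] padR [ 0.57459572 -0.04901568] br leg [0.63350236 0.00352856] leg front top [0.63108755 0.00417561]
-16 padL [0.60972992 0.07767415] padR [ 0.57334579 -0.04921239] br leg [0.63316048 0.00229578] leg front top [0.63075733 0.00298488]
t 1.1 p [0.2071 0.5897 0.4047] rot [ 3.142  0.    -1.909] w 0.0852 F [ 0.7  0.9 -0.3]
 shift in present axes cm [ 3.508e+01 -5.497e+01 -3.000e-02] in target axes [-5.215e+01 -3.915e+01 -3.000e-02] turn [0.    0.    1.495]
```

>>> {"name": "move_arm", "arguments": {"steps": [[[2.5,-3.93,0],[0,0,0],0],[[2.5,-3.93,0],[0,0,0],0],[[2.5,-3.93,0],[0,0,0],0],[[2.5,-3.93,0],[0,0,0],0],[[2.5,-3.93,0],[0,0,0],0],[[2.5,-3.93,0],[0,0,0],0],[[2.5,-3.93,0],[0,0,0],0],[[2.5,-3.93,0],[0,0,0],0],[[2.5,-3.93,0],[0,0,0],0],[[2.5,-3.93,0],[0,0,0],0],[[2.5,-3.93,0],[0,0,0],0],[[2.5,-3.93,0],[0,0,0],0],[[2.5,-3.93,0],[0,0,0],0],[[2.5,-3.93,0],[0,0,0],0],[[0,0,0],[0,0,0.149],0],[[0,0,0],[0,0,0.149],0],[[0,0,0],[0,0,0.149],0],[[0,0,0],[0,0,0.149],0],[[0,0,0],[0,0,0.149],0],[[0,0,0],[0,0,0.149],0]]}}

```text
t: 3.1
tool_pos: [0.6102, 0.077, 0.4047]
ee_rot: [-3.142, -0.0, -2.809]
force: [-0.3, -0.8, -0.2]
gripper_width: 0.0852
```

>>> {"name": "move_arm", "arguments": {"steps": [[[0,0,0],[0,0,0.149],0],[[0,0,0],[0,0,0.149],0],[[0,0,0],[0,0,0.149],0],[[0,0,0],[0,0,0.149],0],[[0,0,0],[0,0,0],0],[[0,0,0],[0,0,0],0]]}}

```text
t: 3.7
tool_pos: [0.6102, 0.0771, 0.4047]
ee_rot: [-3.142, -0.0, 2.888]
force: [-0.6, -0.1, -0.7]
gripper_width: 0.0851
```

```bash
python3 -c "
from h import *
go(.6095,.077,.108,np.radians(165))"
```

```text
t 3.7 p [0.6102 0.0771 0.4047] rot [-3.142 -0.     2.888] w 0.0851 F [-0.6 -0.1 -0.7]
 shift in present axes cm [ 0.07 -0.03 14.17] in target axes [ 0.07 -0.03 14.17] turn [-0.    -0.     0.008]
```

>>> {"name": "move_arm", "arguments": {"steps": [[[0.07,0,4],[0,0,0.008],0],[[0,0,4],[0,0,0],0],[[0,0,4],[0,0,0],0],[[0,0,2.4],[0,0,0],0],[[0,0,0],[0,0,0],0.6],[[0,0,0],[0,0,0],1],[[0,0,0],[0,0,0],1],[[0,0,0],[0,0,0],1],[[0,0,0],[0,0,0],1],[[0,0,0],[0,0,0],1],[[0,0,0],[0,0,0],1]]}}

```text
t: 4.8
tool_pos: [0.6102, 0.0776, 0.263]
ee_rot: [3.14, 0.004, 2.878]
force: [-0.5, 1.4, 6.8]
gripper_width: 0.0385
```

>>> {"name": "move_arm", "arguments": {"steps": [[[0,0,-2],[0,0,0],1],[[0,0,-3],[0,0,0],1],[[0,0,-3],[0,0,0],1],[[2.12,4.04,0],[0,0,0],1],[[2.12,4.04,0],[0,0,0],1],[[2.12,4.04,0],[0,0,0],1],[[2.12,4.04,0],[0,0,0],1],[[2.12,4.04,0],[0,0,0],1],[[0,0,0],[0,0,0],1],[[0,0,4],[0,0,0],1],[[0,0,3],[0,0,0],1],[[0,0,2],[0,0,0],1],[[0,0,0],[0,0,0],1]]}}

```text
t: 6.1
tool_pos: [0.5589, 0.2987, 0.2467]
ee_rot: [-3.135, -0.006, 2.875]
force: [-1.2, -0.9, -2.4]
gripper_width: 0.038
```

```bash
python3 -c "
from h import *
go(.56,.30,.233-.155,np.radians(165))
im,d=capture('side');P=cloud('side',d)
u=proj('side',[.56,.30,.06])[0];print(u)
x0,y0=int(u[0])-70,int(u[1])-60
cv2.imwrite('pics/s1.png',cv2.resize(im[max(y0,0):y0+120,x0:x0+140],None,fx=4,fy=4))
"
```

```text
t 6.1 p [0.5589 0.2987 0.2467] rot [-3.135 -0.006  2.875] w 0.038 F [-1.2 -0.9 -2.4]
 shift in present axes cm [-0.08  0.16  1.37] in target axes [-0.07  0.15  1.37] turn [-0.007 -0.006 -0.004]
[228.57362187 159.58216409]
```

View pics/s1.png

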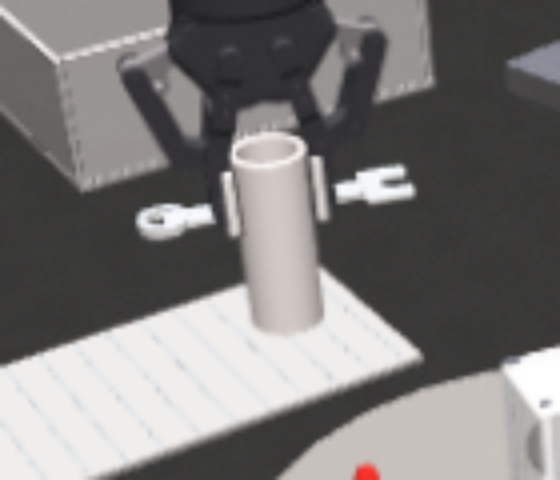

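The tube is held upright just above the mat.

>>> {"name": "move_arm", "arguments": {"steps": [[[0,0,0.6],[0,0,0],1],[[0,0,0.5],[0,0,0],1],[[0,0,0],[0,0,0],1]]}}

```text
t: 6.45
tool_pos: [0.5601, 0.2998, 0.2399]
ee_rot: [3.141, -0.0, 2.876]
force: [-0.4, -0.3, -0.8]
gripper_width: 0.0383
```

>>> {"name": "move_arm", "arguments": {"steps": [[[0,0,0.4],[0,0,0],1],[[0,0,0.2],[0,0,0],1],[[0,0,0],[0,0,0],1],[[0,0,0],[0,0,0],1]]}}

```text
t: 6.85
tool_pos: [0.5602, 0.3, 0.2338]
ee_rot: [-3.142, 0.0, 2.877]
force: [-1.0, 0.4, -0.8]
gripper_width: 0.0382
```

>>> {"name": "move_arm", "arguments": {"steps": [[[0,0,0.1],[0,0,0],1],[[0,0,0.1],[0,0,0],1],[[0,0,0],[0,0,0],1],[[0,0,0],[0,0,0],1]]}}

```text
t: 7.25
tool_pos: [0.5602, 0.3002, 0.2331]
ee_rot: [3.141, 0.001, 2.877]
force: [-2.3, -0.5, 5.1]
gripper_width: 0.0383
```

>>> {"name": "move_arm", "arguments": {"steps": [[[0,0,0],[0,0,0],0.3],[[0,0,0],[0,0,0],0],[[0,0,0],[0,0,0],0],[[0,0,0],[0,0,0],0],[[0,0,-3],[0,0,0],0],[[0,0,-5],[0,0,0],0],[[0,0,-5],[0,0,0],0],[[-1.29,-4.14,0],[0,0,0],0],[[-1.29,-4.14,0],[0,0,0],0],[[-1.29,-4.14,0],[0,0,0],0],[[-1.29,-4.14,0],[0,0,0],0],[[-1.29,-4.14,0],[0,0,0],0],[[-1.29,-4.14,0],[0,0,0],0],[[-1.29,-4.14,0],[0,0,0],0],[[-1.29,-4.14,0],[0,0,0],0],[[0,0,0],[0,0,0],0],[[0,0,0],[0,0,0],0],[[0,0,0],[0,0,0],0]]}}

```text
t: 9.05
tool_pos: [0.573, -0.0462, 0.3616]
ee_rot: [3.141, -0.0, 2.877]
force: [-0.4, -0.1, 0.9]
gripper_width: 0.0856
```

```bash
python3 -c "
from h import *
go(.573,-.0465,.112,np.radians(165))
im,d=capture('top');P=cloud('top',d);Z=P[...,2];cv2.imwrite('pics/t2.png',im)
m=(abs(P[...,0]-.56)<.05)&(abs(P[...,1]-.30)<.05)&(Z>.09);X=P[m];print(len(X),X.min(0),X.max(0),X.mean(0))
"
```

```text
t 9.05 p [ 0.573  -0.0462  0.3616] rot [ 3.141 -0.     2.877] w 0.0856 F [-0.4 -0.1  0.9]
 shift in present axes cm [-0.01 -0.03  9.46] in target axes [-0.01 -0.03  9.46] turn [ 0.    -0.    -0.003]Traceback (most recent call last):
  File "<string>", line 5, in <module>
    m=(abs(P[...,0]-.56)<.05)&(abs(P[...,1]-.30)<.05)&(Z>.09);X=P[m];print(len(X),X.min(0),X.max(0),X.mean(0))
                                                                                  ~~~~~^^^
    return umr_minimum(a, axis, None, out, keepdims, initial, where)
ValueError: zero-size array to reduction operation minimum which has no identity
```

View pics/t2.png

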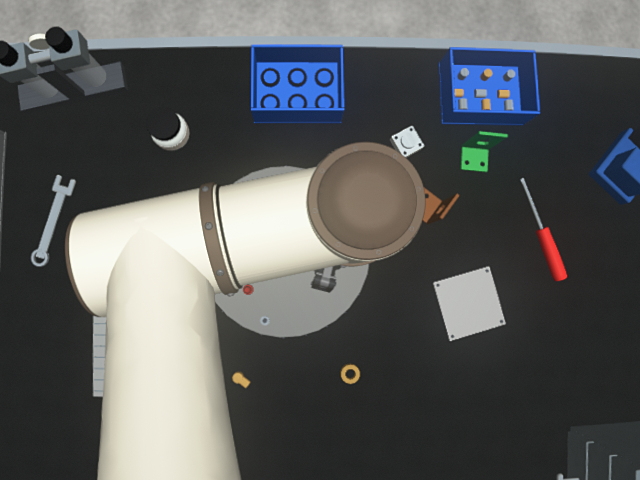

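The arm only hides the mat from the top camera here; nothing has fallen. I go on to the rod grasp.

>>> {"name": "move_arm", "arguments": {"steps": [[[0,0,4],[0,0,0],0],[[0,0,3],[0,0,0],0],[[0,0,2.2],[0,0,0],0],[[0,0,0],[0,0,0],0.5],[[0,0,0],[0,0,0],1],[[0,0,0],[0,0,0],1],[[0,0,0],[0,0,0],1],[[0,0,0],[0,0,0],1],[[0,0,0],[0,0,0],1],[[0,0,0],[0,0,0],1],[[0,0,0],[0,0,0],1],[[0,0,0],[0,0,0],1],[[0,0,0],[0,0,0],1]]}}

```text
t: 10.4
tool_pos: [0.5733, -0.0466, 0.271]
ee_rot: [3.141, 0.002, 2.877]
force: [-0.4, 1.0, 6.4]
gripper_width: 0.0105
```

>>> {"name": "move_arm", "arguments": {"steps": [[[0,0,-2],[0,0,0],1],[[0,0,-4],[0,0,0],1],[[0,0,-5],[0,0,0],1],[[2.5,3.81,0],[0,0,0],1],[[2.5,3.81,0],[0,0,0],1],[[2.5,3.81,0],[0,0,0],1],[[2.5,3.81,0],[0,0,0],1],[[2.5,3.81,0],[0,0,0],1],[[2.5,3.81,0],[0,0,0],1],[[2.5,3.81,0],[0,0,0],1],[[2.5,3.81,0],[0,0,0],1],[[0,0,0],[0,0,0],1],[[0,0,4],[0,0,0],1],[[0,0,4],[0,0,0],1],[[0,0,3],[0,0,0],1],[[0,0,2],[0,0,0],1],[[0,0,0],[0,0,0],1],[[0,0,0],[0,0,0],1],[[0,0,0],[0,0,0],1]]}}

```text
t: 12.3
tool_pos: [0.4603, 0.3001, 0.2511]
ee_rot: [3.139, 0.001, 2.877]
force: [0.1, -0.1, -2.9]
gripper_width: 0.0106
```

>>> {"name": "move_arm", "arguments": {"steps": [[[0,0,0.5],[0,0,0],1],[[0,0,0.3],[0,0,0],1],[[0,0,0.15],[0,0,0],1],[[0,0,0.1],[0,0,0],1],[[0,0,0],[0,0,0],1],[[0,0,0],[0,0,0],1]]}}

```text
t: 12.9
tool_pos: [0.4598, 0.3, 0.241]
ee_rot: [3.141, 0.001, 2.877]
force: [-3.2, -1.8, 7.5]
gripper_width: 0.0105
```

>>> {"name": "move_arm", "arguments": {"steps": [[[0,0,0],[0,0,0],0.6],[[0,0,0],[0,0,0],0],[[0,0,0],[0,0,0],0],[[0,0,0],[0,0,0],0],[[0,0,-3],[0,0,0],0],[[0,0,-5],[0,0,0],0],[[0,0,-5],[0,0,0],0],[[-2.46,-3.45,0],[0,0,0],0],[[-2.46,-3.45,0],[0,0,0],0],[[-2.46,-3.45,0],[0,0,0],0],[[-2.46,-3.45,0],[0,0,0],0],[[-2.46,-3.45,0],[0,0,0],0],[[-2.46,-3.45,0],[0,0,0],0],[[-2.46,-3.45,0],[0,0,0],0],[[0,0,0],[0,0,-0.138],0],[[0,0,0],[0,0,-0.138],0],[[0,0,0],[0,0,-0.138],0],[[0,0,0],[0,0,-0.138],0],[[0,0,0],[0,0,-0.138],0],[[0,0,0],[0,0,-0.138],0]]}}

```text
t: 14.9
tool_pos: [0.5628, 0.0216, 0.369]
ee_rot: [3.141, -0.0, -2.573]
force: [-1.4, -0.1, -0.5]
gripper_width: 0.0852
```

>>> {"name": "move_arm", "arguments": {"steps": [[[0,0,0],[0,0,-0.138],0],[[0,0,0],[0,0,-0.138],0],[[0,0,0],[0,0,-0.138],0],[[0,0,0],[0,0,-0.138],0],[[0,0,0],[0,0,-0.138],0],[[0,0,0],[0,0,-0.138],0],[[0,0,0],[0,0,0],0],[[0,0,0],[0,0,0],0]]}}

```text
t: 15.7
tool_pos: [0.5628, 0.0217, 0.3691]
ee_rot: [3.141, -0.0, -1.754]
force: [-0.1, -0.4, 0.2]
gripper_width: 0.0852
```

```bash
python3 -c "
from h import *
go(.5632,.0218,.095,np.radians(-100))
im,d=capture('side')
cv2.imwrite('pics/s2.png',cv2.resize(im[100:290,100:400],None,fx=2.5,fy=2.5))
"
```

```text
t 15.7 p [0.5628 0.0217 0.3691] rot [ 3.141 -0.    -1.754] w 0.0852 F [-0.1 -0.4  0.2]
 shift in present axes cm [-0.02 -0.04 11.91] in target axes [-0.02 -0.04 11.91] turn [ 0.    -0.    -0.008]
```

View pics/s2.png

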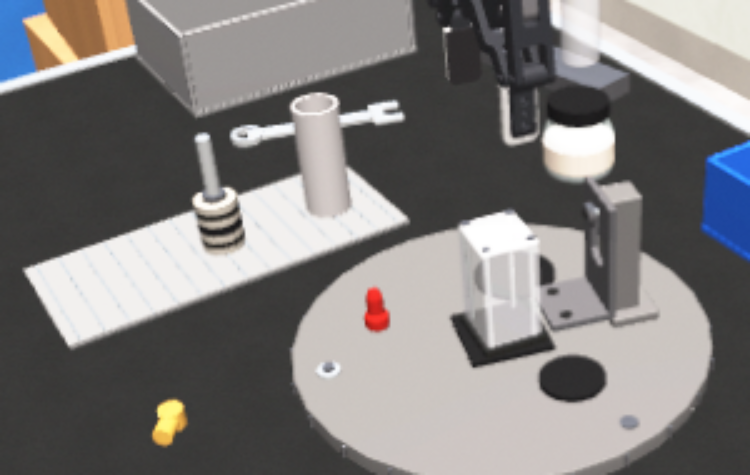

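The piston and tube both stand on the mat, and the bracket is still hanging.

>>> {"name": "move_arm", "arguments": {"steps": [[[0,0,4],[0,0,0],0],[[0,0,4],[0,0,0],0],[[0,0,3.7],[0,0,0],0],[[0,0,0],[0,0,0],0.4],[[0,0,0],[0,0,0],0.7],[[0,0,0],[0,0,0],1],[[0,0,0],[0,0,0],1],[[0,0,0],[0,0,0],1],[[0,0,0],[0,0,0],1],[[0,0,0],[0,0,0],1]]}}

```text
t: 16.75
tool_pos: [0.5636, 0.022, 0.2546]
ee_rot: [-3.137, 0.002, -1.75]
force: [-0.4, 1.4, 6.2]
gripper_width: 0.0454
```

>>> {"name": "move_arm", "arguments": {"steps": [[[0,0,-2],[0,0,0],1],[[0,0,-3],[0,0,0],1],[[0,0,-3],[0,0,0],1],[[-2.95,3.13,0],[0,0,0],1],[[-2.95,3.13,0],[0,0,0],1],[[-2.95,3.13,0],[0,0,0],1],[[-2.95,3.13,0],[0,0,0],1],[[-2.95,3.13,0],[0,0,0],1],[[-2.95,3.13,0],[0,0,0],1],[[-2.95,3.13,0],[0,0,0],1],[[-2.95,3.13,0],[0,0,0],1],[[0,0,0],[0,0,0],1],[[0,0,4],[0,0,0],1],[[0,0,3],[0,0,0],1],[[0,0,2],[0,0,0],1],[[0,0,0.8],[0,0,0],1],[[0,0,0],[0,0,0],1],[[0,0,0],[0,0,0],1]]}}

```text
t: 18.55
tool_pos: [0.359, 0.2989, 0.2351]
ee_rot: [-3.141, 0.002, -1.751]
force: [-0.5, -0.8, -1.4]
gripper_width: 0.0452
```

>>> {"name": "move_arm", "arguments": {"steps": [[[0,0,0.5],[0,0,0],1],[[0,0,0.35],[0,0,0],1],[[0,0,0.15],[0,0,0],1],[[0,0,0.1],[0,0,0],1],[[0,0,0],[0,0,0],1],[[0,0,0],[0,0,0],1]]}}

```text
t: 19.15
tool_pos: [0.3585, 0.2987, 0.2246]
ee_rot: [-3.141, 0.0, -1.75]
force: [-3.4, -1.5, 9.5]
gripper_width: 0.0454
```

>>> {"name": "move_arm", "arguments": {"steps": [[[0,0,0],[0,0,0],0.3],[[0,0,0],[0,0,0],0],[[0,0,0],[0,0,0],0],[[0,0,0],[0,0,0],0],[[0,0,-3],[0,0,0],0],[[0,0,-5],[0,0,0],0],[[0,0,-5],[0,0,0],0],[[0,0,0],[0,0,0],0]]}}

```text
t: 19.95
tool_pos: [0.3598, 0.3002, 0.3601]
ee_rot: [-3.134, 0.014, -1.749]
force: [0.5, 0.4, -0.5]
gripper_width: 0.0851
```

Run:
```python
from h import *
im,d=capture('top');cv2.imwrite('pics/t3.png',im);P=cloud('top',d);np.save('t3.npy',d)
hsv=cv2.cvtColor(im,cv2.COLOR_BGR2HSV)
# black pads on disc
X=onz('top',np.c_[np.tile(np.arange(640),480),np.repeat(np.arange(480),640)],.034).reshape(480,640,3)
dist=np.hypot(X[...,0]-.5627,X[...,1]-.0225)
m=((hsv[...,2]<60)&(dist<.115)).astype(np.uint8)
n,l,st,ce=cv2.connectedComponentsWithStats(m)
for i in range(1,n):
    if st[i,4]>150:
        v,u=np.nonzero(l==i);Y=onz('top',np.c_[u,v],.034)[:,:2].astype(np.float32)*1000
        print(st[i],"mean",Y.mean(0).round(1),"rect",[np.round(a,1) for a in cv2.minAreaRect(Y)],"circ",[np.round(a,1) for a in cv2.minEnclosingCircle(Y)])
cv2.imwrite('pics/c3.png',cv2.resize(im[165:275,215:355],None,fx=5,fy=5,interpolation=cv2.INTER_CUBIC))
s=get_state();print(s['tool_pos'],s['ee_rot'])
```

```text
[0.35900125 0.29925384 0.35660015] [-3.13822361  0.0080707  -1.75028416]
```

View pics/c3.png

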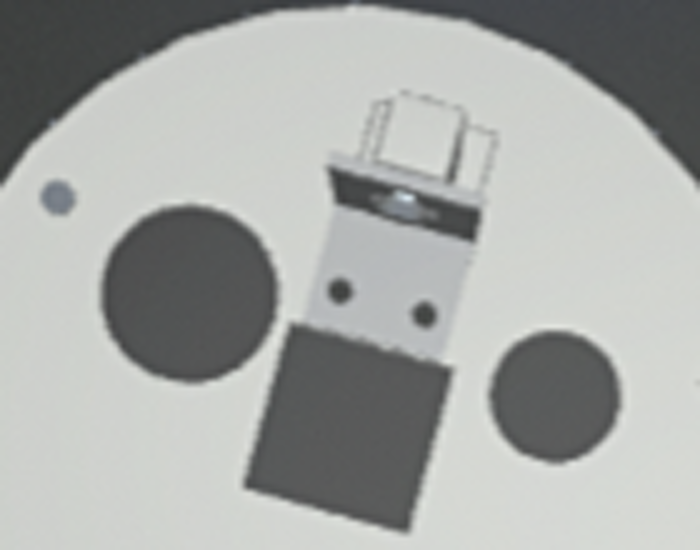

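Run:
```python
from h import *
im=cv2.imread('pics/t3.png');g=im.max(2)
X=onz('top',np.c_[np.tile(np.arange(640),480),np.repeat(np.arange(480),640)],.034).reshape(480,640,3)
dist=np.hypot(X[...,0]-.5627,X[...,1]-.0225)
m=((g<125)&(dist<.115)).astype(np.uint8)
m=cv2.morphologyEx(m,cv2.MORPH_OPEN,np.ones((5,5)))
n,l,st,ce=cv2.connectedComponentsWithStats(m)
for i in range(1,n):
    if st[i,4]>150:
        v,u=np.nonzero(l==i);Y=onz('top',np.c_[u,v],.034)[:,:2].astype(np.float32)*1000
        print(st[i],"mean",Y.mean(0).round(1),"rect",[np.round(a,1) for a in cv2.minAreaRect(Y)],"circ",[np.round(a,1) for a in cv2.minEnclosingCircle(Y)])
C=lambda a:np.array(a)/5+[215,165]-.4
b=onz("top",[C((330,153)),C((330,166)),C((484,196)),C((483,211))],.132)[:,:2];print(b.round(4),b.mean(0))
print("foot near corners z.047",onz("top",[C((306,323)),C((441,360))],.047))
P=cloud('top',np.load('t3.npy'));s=P[190:212,270:325];k=(s[...,2]>.1305)&(s[...,2]<.14);print(k.sum(),s[k].mean(0),np.percentile(s[k],[5,95],axis=0))
go(.6335,.0035,.3,np.radians(-105))
```

```text
[236 207  34  34 947] mean [609.7  78. ] rect [array([609.6,  77.9]), array([57.4, 57.6]), np.float64(89.6)] circ [array([609.7,  78.3]), np.float64(30.6)]
[ 265  231   39   40 1147] mean [562.8  23.2] rect [array([563.1,  23.1]), array([58.3, 59.5]), np.float64(73.9)] circ [array([562.3,  22.6]), np.float64(39.2)]
[314 232  24  25 503] mean [573.2 -48.5] rect [array([573. , -48.6]), array([40. , 41.8]), np.float64(89.4)] circ [array([573.2, -48.3]), np.float64(22.3)]
[[ 0.6428  0.0257]
 [ 0.6388  0.0257]
 [ 0.6292 -0.0216]
 [ 0.6245 -0.0213]] [0.63382617 0.00214245]
foot near corners z.047 [[ 0.59814251  0.036914    0.047     ]
 [ 0.58514614 -0.00909118  0.047     ]]
136 [0.63868071 0.00119143 0.13175173] [[ 0.62885806 -0.01675691  0.13059818]
 [ 0.65084374  0.02090345  0.13383582]]
t 20.0 p [0.359  0.2993 0.3566] rot [-3.138  0.008 -1.75 ] w 0.0855 F [ 0.3  0.1 -1.3]
 shift in present axes cm [ 24.12 -32.32  -9.93] in target axes [ 21.46 -34.17  -9.84] turn [-0.003  0.008  0.082]
```

>>> {"name": "move_arm", "arguments": {"steps": [[[2.69,-3.59,0],[0,0,0],0],[[2.69,-3.59,0],[0,0,0],0],[[2.69,-3.59,0],[0,0,0],0],[[2.69,-3.59,0],[0,0,0],0],[[2.69,-3.59,0],[0,0,0],0],[[2.69,-3.59,0],[0,0,0],0],[[2.69,-3.59,0],[0,0,0],0],[[2.69,-3.59,0],[0,0,0],0],[[2.69,-3.59,0],[0,0,0],0],[[0,0,0],[0,0,0.1],0],[[0,0,0],[0,0,0],0],[[0,0,0],[0,0,0],0]]}}

```text
t: 21.2
tool_pos: [0.6328, 0.0028, 0.3515]
ee_rot: [3.139, -0.001, -1.849]
force: [0.3, -0.0, 0.7]
gripper_width: 0.086
```

```bash
python3 -c "
from h import *
go(.6334,.0027,.121,np.radians(-106))"
```

```text
t 21.2 p [0.6328 0.0028 0.3515] rot [ 3.139e+00 -1.000e-03 -1.849e+00] w 0.086 F [ 0.3 -0.   0.7]
 shift in present axes cm [-0.02 -0.08  7.55] in target axes [-0.01 -0.06  7.55] turn [ 0.003 -0.001  0.001]
```

>>> {"name": "move_arm", "arguments": {"steps": [[[0,-0.06,3],[0,0,0],0],[[0,0,3],[0,0,0],0],[[0,0,2],[0,0,0],0],[[0,0,0],[0,0,0],0.2],[[0,0,0],[0,0,0],0.35],[[0,0,0],[0,0,0],0.5],[[0,0,0],[0,0,0],1],[[0,0,0],[0,0,0],1],[[0,0,0],[0,0,0],1],[[0,0,0],[0,0,0],1]]}}

```text
t: 22.2
tool_pos: [0.6342, 0.003, 0.2749]
ee_rot: [-3.139, 0.002, -1.85]
force: [-1.8, 3.3, 5.4]
gripper_width: 0.0487
```

```bash
python3 -c "
from h import *
go(.6334,.0027,.121,np.radians(-106))
im,d=capture('side')
cv2.imwrite('pics/s3.png',cv2.resize(im[110:290,220:420],None,fx=3.3,fy=3.3))
"
```

```text
t 22.2 p [0.6342 0.003  0.2749] rot [-3.139e+00  2.000e-03 -1.850e+00] w 0.0487 F [-1.8  3.3  5.4]
 shift in present axes cm [ 0.05  0.06 -0.11] in target axes [ 0.05  0.06 -0.11] turn [-0.003  0.002  0.   ]
```

View pics/s3.png

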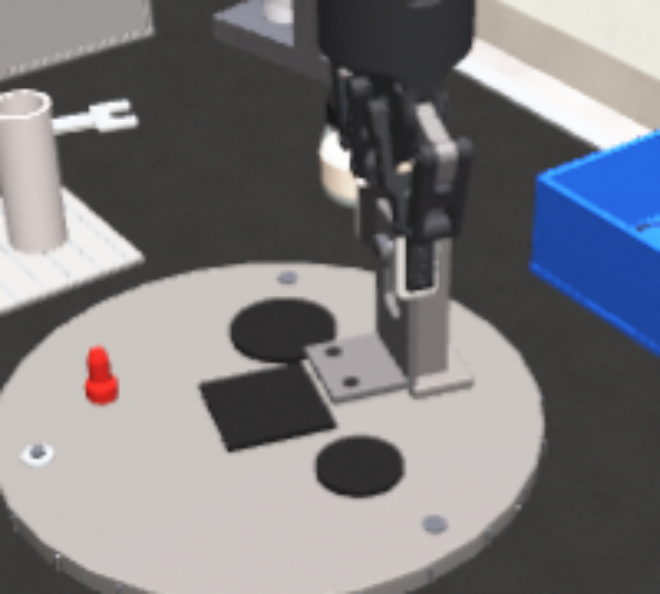

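The pads hold the leg's side edges at 48.7 mm, and the bracket is still hanging. I raise it slowly.

>>> {"name": "move_arm", "arguments": {"steps": [[[0,0,-0.7],[0,0,0],1],[[0,0,-0.7],[0,0,0],1],[[0,0,-0.7],[0,0,0],1],[[0,0,-0.7],[0,0,0],1],[[0,0,0],[0,0,0],1],[[0,0,0],[0,0,0],1],[[0,0,0],[0,0,0],1]]}}

```text
t: 22.95
tool_pos: [0.6336, 0.0024, 0.3008]
ee_rot: [3.141, -0.0, -1.851]
force: [0.1, 0.7, -3.3]
gripper_width: 0.0485
```

>>> {"name": "move_arm", "arguments": {"steps": [[[0,0,-0.2],[0,0,0],1],[[0,0,0],[0,0,0],1],[[0,0.5,0],[0,0,0],1],[[0,0.5,0],[0,0,0],1],[[0,0.5,0],[0,0,0],1],[[0,0,0],[0,0,0],1],[[0,0,0],[0,0,0],1]]}}

```text
t: 23.65
tool_pos: [0.6192, 0.0068, 0.3034]
ee_rot: [-3.141, 0.0, -1.85]
force: [1.0, -0.3, -1.8]
gripper_width: 0.0483
```

>>> {"name": "move_arm", "arguments": {"steps": [[[0,1.2,0],[0,0,0],1],[[0,1.3,0],[0,0,0],1],[[0,0,-2],[0,0,0],1],[[0,0,-3],[0,0,0],1],[[0,0,-3],[0,0,0],1],[[4.35,0.17,0],[0,0,0],1],[[4.35,0.17,0],[0,0,0],1],[[4.35,0.17,0],[0,0,0],1],[[4.35,0.17,0],[0,0,0],1],[[4.35,0.17,0],[0,0,0],1],[[4.35,0.17,0],[0,0,0],1],[[4.35,0.17,0],[0,0,0],1],[[4.35,0.17,0],[0,0,0],1],[[0,0,0],[0,0,0],1],[[0,0,4],[0,0,0],1],[[0,0,4],[0,0,0],1],[[0,0,3],[0,0,0],1],[[0,0,1.5],[0,0,0],1],[[0,0,0],[0,0,0],1],[[0,0,0],[0,0,0],1]]}}

```text
t: 25.65
tool_pos: [0.4864, -0.3168, 0.2588]
ee_rot: [-3.141, -0.0, -1.85]
force: [0.4, 0.1, -1.7]
gripper_width: 0.0482
```

```bash
python3 -c "
from h import *
go(.4857,-.3168,.239-.155,-1.85)
im,d=capture('side')
u=proj('side',[.4655,-.311,.03])[0];print(u)
cv2.imwrite('pics/s4.png',cv2.resize(im[270:480,270:530],None,fx=3,fy=2.85))
"
```

```text
t 25.65 p [ 0.4864 -0.3168  0.2588] rot [-3.141 -0.    -1.85 ] w 0.0482 F [ 0.4  0.1 -1.7]
 shift in present axes cm [0.02 0.07 1.98] in target axes [0.02 0.07 1.98] turn [-0.001 -0.     0.   ]
[380.8107283  390.21950167]
```

View pics/s4.png

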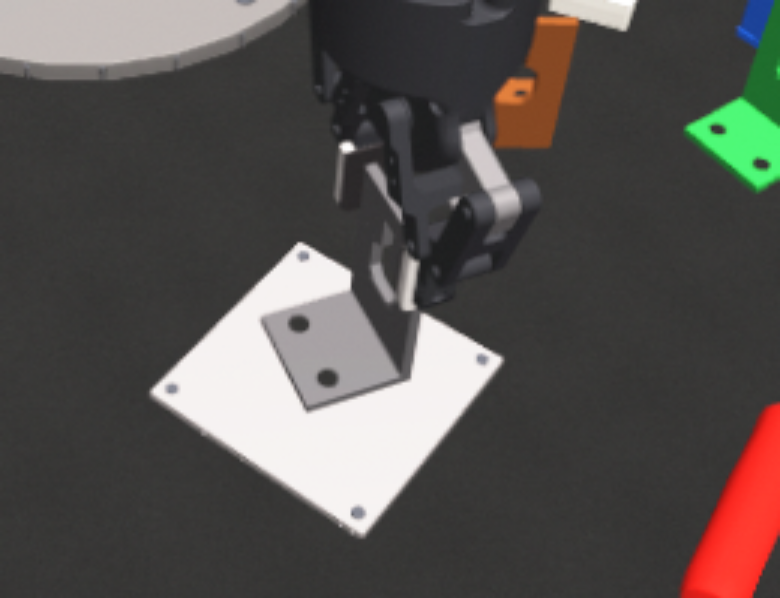

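The steel bracket is held level over the plate, with its foot centre near crop (335,350). I lower it.

>>> {"name": "move_arm", "arguments": {"steps": [[[0,0,0.8],[0,0,0],1],[[0,0,0.6],[0,0,0],1],[[0,0,0.3],[0,0,0],1],[[0,0,0.15],[0,0,0],1],[[0,0,0.1],[0,0,0],1],[[0,0,0],[0,0,0],1],[[0,0,0],[0,0,0],1]]}}

```text
t: 26.4
tool_pos: [0.4862, -0.3172, 0.2393]
ee_rot: [-3.141, -0.0, -1.85]
force: [-1.2, 1.1, 3.7]
gripper_width: 0.048
```

```bash
python3 -c "
from h import *
go(.4857,-.3168,.239-.155,-1.85)
im,d=capture('side');P=cloud('side',d)
m=(P[...,2]>.008)&(P[...,2]<.014)&(abs(P[...,0]-.465)<.045)&(abs(P[...,1]+.311)<.045)
Y=P[m][:,:2].astype(np.float32)*1000;print(m.sum(),P[m].mean(0),cv2.minAreaRect(Y))
"
```

```text
t 26.4 p [ 0.4862 -0.3172  0.2393] rot [-3.141 -0.    -1.85 ] w 0.048 F [-1.2  1.1  3.7]
 shift in present axes cm [-0.02  0.06  0.03] in target axes [-0.02  0.06  0.03] turn [-0.001 -0.    -0.   ]
1326 [ 0.46154409 -0.31263613  0.01115137] ((464.8976745605469, -311.32666015625), (88.26053619384766, 87.71276092529297), 89.09833526611328)
```

>>> {"name": "move_arm", "arguments": {"steps": [[[0,0,0],[0,0,0],0.35],[[0,0,0],[0,0,0],0.2],[[0,0,0],[0,0,0],0],[[0,0,0],[0,0,0],0],[[0,0,-3],[0,0,0],0],[[0,0,-5],[0,0,0],0],[[0,0,-5],[0,0,0],0],[[-4.5,1,0],[0,0,0],0],[[-4.5,1,0],[0,0,0],0],[[-4.5,1,0],[0,0,0],0],[[-4.5,1,0],[0,0,0],0],[[-4.5,1,0],[0,0,0],0],[[0,0,0],[0,0,0],0],[[0,0,0],[0,0,0],0]]}}

```text
t: 27.85
tool_pos: [0.5003, -0.086, 0.3689]
ee_rot: [-3.141, 0.0, -1.848]
force: [0.2, -0.0, -0.2]
gripper_width: 0.0859
```

Run:
```python
from h import *
im,d=capture('side');cv2.imwrite('pics/s5.png',im);P=cloud('side',d)
m=(P[...,2]>.0085)&(P[...,2]<.03)&(abs(P[...,0]-.465)<.04)&(abs(P[...,1]+.311)<.04)&(im.max(2)<215)
print("foot",m.sum(),P[m].mean(0))
im2,d2=capture('top');cv2.imwrite('pics/t5.png',im2);Q=cloud('top',d2);Z=Q[...,2]
for n,x,y,lo in[("tube",.56,.3,.095),("piston",.46,.3,.095),("pist body",.46,.3,.045),("cover",.359,.2987,.083),("bracket leg",.486,-.317,.085)]:
    k=(np.hypot(Q[...,0]-x,Q[...,1]-y)<.04)&(Z>lo)&(Z<.12)
    if k.sum():print(n,k.sum(),Q[k].mean(0).round(4),np.nanmax(Z[k]).round(4))
    else: print(n,"none")
m=(np.abs(Q[...,0]-.465)<.045)&(np.abs(Q[...,1]+.311)<.045)&(Z>.0085)&(Z<.0135)
if m.sum():print("foot top",m.sum(),Q[m].mean(0))
cv2.imwrite('pics/v5.png',np.vstack([cv2.resize(im2[215:410,80:520],(800,355)),cv2.resize(im[140:260,100:275],(350,240)).repeat(1,0) if 0 else np.hstack([cv2.resize(im[140:260,100:275],(350,240)),cv2.resize(im[280:460,300:600],(450,240))])]))
go(.359,.2987,.36-.155,-1.75)
```

```text
foot 1339 [ 0.46542253 -0.31367653  0.01274058]
tube 219 [0.5593 0.3    0.1019] 0.1065
piston 52 [0.4599 0.2972 0.1045] 0.1094
pist body 84 [0.4626 0.3015 0.0867] 0.1094
cover 533 [0.3564 0.3029 0.0878] 0.0917
bracket leg 70 [ 0.4845 -0.3257  0.0956] 0.0989
foot top 17 [ 0.46673759 -0.35047792  0.0090965 ]
t 27.95 p [ 0.5002 -0.0876  0.3687] rot [ 3.141 -0.    -1.851] w 0.0856 F [-0.1 -0.2  0.1]
 shift in present axes cm [-33.21  24.25   0.87] in target axes [-35.49  20.78   0.87] turn [ 0.    -0.    -0.101]
```

View pics/v5.png

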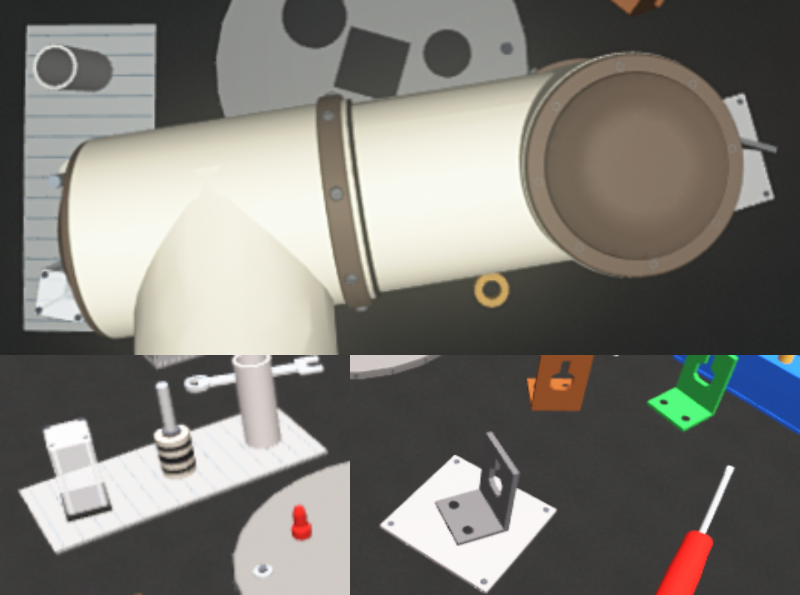

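Run:
```python
from h import *
q=onz('side',[(357.3,388),(371.3,421),(405.3,409.8)],.011);print(q.round(4),np.linalg.norm(np.diff(q,axis=0),axis=1),(q[0]+q[2])/2)
im=cv2.imread('pics/s5.png');x=onz('side',[(380,404)],.006)
m=np.zeros(im.shape[:2],np.uint8);m[345:460,310:445]=((im[345:460,310:445].min(2)>190)*255)
h=cv2.convexHull(cv2.findNonZero(m))[:,0];Y=onz('side',h,.006)[:,:2].astype(np.float32);print("plate",cv2.minAreaRect(Y*1000))
```

```text
[[ 0.4523 -0.2807  0.011 ]
 [ 0.4361 -0.3294  0.011 ]
 [ 0.4808 -0.3427  0.011 ]] [0.05127327 0.04657032] [ 0.46651897 -0.31171043  0.011     ]
plate ((464.4253234863281, -311.32904052734375), (109.87841796875, 109.983642578125), 14.90803337097168)
```

The bracket stands about 2 mm from the plate centre. Now the cover goes back.

>>> {"name": "move_arm", "arguments": {"steps": [[[-3.69,2.69,0],[0,0,0],0],[[-3.69,2.69,0],[0,0,0],0],[[-3.69,2.69,0],[0,0,0],0],[[-3.69,2.69,0],[0,0,0],0],[[-3.69,2.69,0],[0,0,0],0],[[-3.69,2.69,0],[0,0,0],0],[[-3.69,2.69,0],[0,0,0],0],[[-3.69,2.69,0],[0,0,0],0],[[-3.69,2.69,0],[0,0,0],0],[[0,0,0],[0,0,-0.101],0],[[0,0,0],[0,0,0],0],[[0,0,0],[0,0,0],0],[[0,0,0],[0,0,0],0]]}}

```text
t: 29.25
tool_pos: [0.3599, 0.2978, 0.3687]
ee_rot: [3.141, -0.0, -1.753]
force: [-0.5, 0.8, -0.5]
gripper_width: 0.0854
```

```bash
python3 -c "
from h import *
go(.3585,.2987,.225-.155,-1.75)"
```

```text
t 29.25 p [0.3599 0.2978 0.3687] rot [ 3.141 -0.    -1.753] w 0.0854 F [-0.5  0.8 -0.5]
 shift in present axes cm [-0.07  0.15 14.37] in target axes [-0.07  0.15 14.37] turn [ 0.    -0.    -0.003]
```

>>> {"name": "move_arm", "arguments": {"steps": [[[-0.07,0.15,4],[0,0,0],0],[[0,0,4],[0,0,0],0],[[0,0,4],[0,0,0],0],[[0,0,2.2],[0,0,0],0],[[0,0,0],[0,0,0],0.3],[[0,0,0],[0,0,0],0.6],[[0,0,0],[0,0,0],1],[[0,0,0],[0,0,0],1],[[0,0,0],[0,0,0],1],[[0,0,0],[0,0,0],1],[[0,0,0],[0,0,0],1]]}}

```text
t: 30.35
tool_pos: [0.3584, 0.3003, 0.2283]
ee_rot: [-3.14, 0.003, -1.749]
force: [0.9, -2.5, 6.7]
gripper_width: 0.0453
```

>>> {"name": "move_arm", "arguments": {"steps": [[[0,0,-2],[0,0,0],1],[[0,0,-3],[0,0,0],1],[[0,0,-4],[0,0,0],1],[[2.96,-3.13,0],[0,0,0],1],[[2.96,-3.13,0],[0,0,0],1],[[2.96,-3.13,0],[0,0,0],1],[[2.96,-3.13,0],[0,0,0],1],[[2.96,-3.13,0],[0,0,0],1],[[2.96,-3.13,0],[0,0,0],1],[[2.96,-3.13,0],[0,0,0],1],[[2.96,-3.13,0],[0,0,0],1],[[0,0,0],[0,0,0.1],1],[[0,0,2],[0,0,0],1],[[0,0,2],[0,0,0],1],[[0,0,0],[0,0,0],1],[[0,0,0],[0,0,0],1]]}}

```text
t: 31.95
tool_pos: [0.5623, 0.0225, 0.2769]
ee_rot: [3.142, -0.0, -1.849]
force: [0.3, 1.1, -1.6]
gripper_width: 0.0453
```

```bash
python3 -c "
from h import *
go(.563,.023,.2583-.155,-1.85)"
```

```text
t 31.95 p [0.5623 0.0225 0.2769] rot [ 3.142 -0.    -1.849] w 0.0453 F [ 0.3  1.1 -1.6]
 shift in present axes cm [-0.07 -0.06  1.86] in target axes [-0.07 -0.06  1.86] turn [ 0.    -0.     0.001]
```

>>> {"name": "move_arm", "arguments": {"steps": [[[-0.07,-0.06,0.8],[0,0,0],1],[[0,0,0.5],[0,0,0],1],[[0,0,0.3],[0,0,0],1],[[0,0,0.15],[0,0,0],1],[[0,0,0.1],[0,0,0],1],[[0,0,0],[0,0,0],1],[[0,0,0],[0,0,0],1]]}}

```text
t: 32.65
tool_pos: [0.563, 0.0229, 0.2585]
ee_rot: [-3.141, 0.0, -1.849]
force: [-0.1, -0.1, 0.5]
gripper_width: 0.0453
```

>>> {"name": "move_arm", "arguments": {"steps": [[[0,0,0.1],[0,0,0],1],[[0,0,0],[0,0,0],0.3],[[0,0,0],[0,0,0],0],[[0,0,0],[0,0,0],0],[[0,0,-3],[0,0,0],0],[[0,0,-4],[0,0,0],0],[[0,0,-4],[0,0,0],0],[[-4.43,1.31,0],[0,0,0],0],[[-4.43,1.31,0],[0,0,0],0],[[-4.43,1.31,0],[0,0,0],0],[[-4.43,1.31,0],[0,0,0],0],[[-4.43,1.31,0],[0,0,0],0],[[-4.43,1.31,0],[0,0,0],0],[[0,0,0],[0,0,0.1415],0],[[0,0,0],[0,0,0.1415],0],[[0,0,0],[0,0,0.1415],0],[[0,0,0],[0,0,0.1415],0],[[0,0,0],[0,0,0.1415],0],[[0,0,0],[0,0,0.1415],0],[[0,0,0],[0,0,0.1415],0]]}}

```text
t: 34.65
tool_pos: [0.5606, 0.3001, 0.3669]
ee_rot: [-3.142, -0.0, -2.846]
force: [0.2, -0.2, -0.3]
gripper_width: 0.0854
```

>>> {"name": "move_arm", "arguments": {"steps": [[[0,0,0],[0,0,0.1415],0],[[0,0,0],[0,0,0.1415],0],[[0,0,0],[0,0,0.1415],0],[[0,0,0],[0,0,0.1415],0],[[0,0,0],[0,0,0],0],[[0,0,0],[0,0,0],0]]}}

```text
t: 35.25
tool_pos: [0.5606, 0.3, 0.367]
ee_rot: [-3.141, -0.0, 2.88]
force: [-0.0, 0.8, -0.6]
gripper_width: 0.0856
```

```bash
python3 -c "
from h import *
go(.5602,.3,.2331-.155,2.877)
im,d=capture('side')
cv2.imwrite('pics/s6.png',cv2.resize(im[100:290,100:400],None,fx=2.5,fy=2.5))
"
```

```text
t 35.25 p [0.5606 0.3    0.367 ] rot [-3.141 -0.     2.88 ] w 0.0856 F [-0.   0.8 -0.6]
 shift in present axes cm [ 3.000e-02 -1.000e-02  1.339e+01] in target axes [ 3.000e-02 -1.000e-02  1.339e+01] turn [-0.    -0.     0.003]
```

View pics/s6.png

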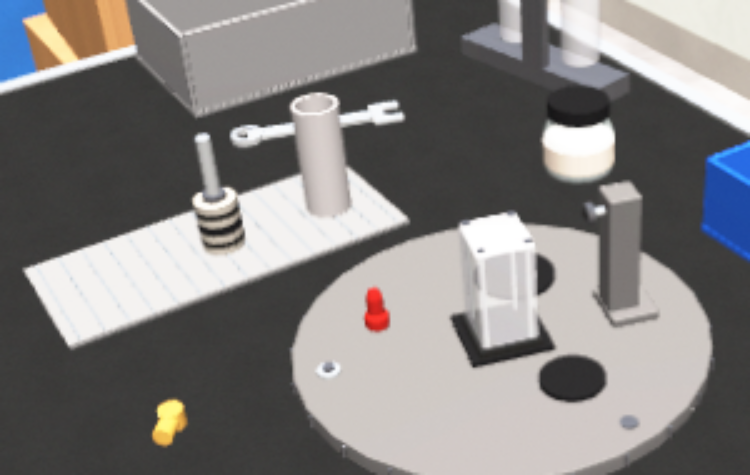

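The cover stands centred on its pad, and the tube and piston are still upright on the mat. Next I grasp the tube.

>>> {"name": "move_arm", "arguments": {"steps": [[[0,0,4],[0,0,0],0],[[0,0,4],[0,0,0],0],[[0,0,3.4],[0,0,0],0],[[0,0,1.7],[0,0,0],0],[[0,0,0],[0,0,0],0.3],[[0,0,0],[0,0,0],0.6],[[0,0,0],[0,0,0],1],[[0,0,0],[0,0,0],1],[[0,0,0],[0,0,0],1],[[0,0,0],[0,0,0],1],[[0,0,0],[0,0,0],1]]}}

```text
t: 36.4
tool_pos: [0.561, 0.3005, 0.2381]
ee_rot: [3.139, 0.002, 2.878]
force: [-0.5, 0.6, 5.4]
gripper_width: 0.0384
```

>>> {"name": "move_arm", "arguments": {"steps": [[[0,0,-2],[0,0,0],1],[[0,0,-3],[0,0,0],1],[[0,0,-3],[0,0,0],1],[[-2.11,-4.04,0],[0,0,0],1],[[-2.11,-4.04,0],[0,0,0],1],[[-2.11,-4.04,0],[0,0,0],1],[[-2.11,-4.04,0],[0,0,0],1],[[-2.11,-4.04,0],[0,0,0],1],[[0,0,0],[0,0,0],1],[[0,0,2],[0,0,0],1],[[0,0,1],[0,0,0],1],[[0,0,0],[0,0,0],1],[[0,0,0],[0,0,0],1]]}}

```text
t: 37.7
tool_pos: [0.6096, 0.078, 0.286]
ee_rot: [-3.141, -0.001, 2.878]
force: [-0.3, -0.3, -1.3]
gripper_width: 0.038
```

```bash
python3 -c "
from h import *
go(.6098,.078,.2681-.155,2.877)"
```

```text
t 37.7 p [0.6096 0.078  0.286 ] rot [-3.141e+00 -1.000e-03  2.878e+00] w 0.038 F [-0.3 -0.3 -1.3]
 shift in present axes cm [-0.03  0.    1.79] in target axes [-0.02  0.    1.79] turn [-0.001 -0.001  0.001]
```

>>> {"name": "move_arm", "arguments": {"steps": [[[0,0,0.8],[0,0,0],1],[[0,0,0.5],[0,0,0],1],[[0,0,0.3],[0,0,0],1],[[0,0,0.15],[0,0,0],1],[[0,0,0.15],[0,0,0],1],[[0,0,0],[0,0,0],1],[[0,0,0],[0,0,0],1]]}}

```text
t: 38.4
tool_pos: [0.6094, 0.0775, 0.2682]
ee_rot: [-3.142, 0.0, 2.877]
force: [-3.7, 0.4, 5.8]
gripper_width: 0.0384
```

>>> {"name": "move_arm", "arguments": {"steps": [[[0,0,0],[0,0,0],0.3],[[0,0,0],[0,0,0],0],[[0,0,0],[0,0,0],0],[[0,0,0],[0,0,0],0],[[0,0,-3],[0,0,0],0],[[0,0,-4],[0,0,0],0],[[0,0,-4],[0,0,0],0],[[3.38,2.93,0],[0,0,0],0],[[3.38,2.93,0],[0,0,0],0],[[3.38,2.93,0],[0,0,0],0],[[3.38,2.93,0],[0,0,0],0],[[3.38,2.93,0],[0,0,0],0],[[3.38,2.93,0],[0,0,0],0],[[0,0,0],[0,0,0],0],[[0,0,0],[0,0,0],0],[[0,0,0],[0,0,0],0]]}}

```text
t: 40.0
tool_pos: [0.4601, 0.2997, 0.3771]
ee_rot: [-3.141, -0.0, 2.876]
force: [0.1, 0.1, 0.8]
gripper_width: 0.0855
```

```bash
python3 -c "
from h import *
go(.4598,.30,.242-.155,2.877)"
```

```text
t 40.0 p [0.4601 0.2997 0.3771] rot [-3.141 -0.     2.876] w 0.0855 F [0.1 0.1 0.8]
 shift in present axes cm [ 0.03  0.02 13.51] in target axes [ 0.03  0.02 13.51] turn [-0.    -0.    -0.001]
```

>>> {"name": "move_arm", "arguments": {"steps": [[[0,0,4],[0,0,0],0],[[0,0,4],[0,0,0],0],[[0,0,3.4],[0,0,0],0],[[0,0,2],[0,0,0],0],[[0,0,0],[0,0,0],0.5],[[0,0,0],[0,0,0],1],[[0,0,0],[0,0,0],1],[[0,0,0],[0,0,0],1],[[0,0,0],[0,0,0],1],[[0,0,0],[0,0,0],1],[[0,0,0],[0,0,0],1],[[0,0,0],[0,0,0],1],[[0,0,0],[0,0,0],1],[[0,0,0],[0,0,0],1]]}}

```text
t: 41.4
tool_pos: [0.46, 0.3006, 0.2445]
ee_rot: [3.14, 0.001, 2.878]
force: [-1.1, -1.3, 5.8]
gripper_width: 0.0101
```

>>> {"name": "move_arm", "arguments": {"steps": [[[0,0,-3],[0,0,0],1],[[0,0,-5],[0,0,0],1],[[0,0,-5],[0,0,0],1],[[-2.51,-3.84,0],[0,0,0],1],[[-2.51,-3.84,0],[0,0,0],1],[[-2.51,-3.84,0],[0,0,0],1],[[-2.51,-3.84,0],[0,0,0],1],[[-2.51,-3.84,0],[0,0,0],1],[[-2.51,-3.84,0],[0,0,0],1],[[-2.51,-3.84,0],[0,0,0],1],[[-2.51,-3.84,0],[0,0,0],1],[[0,0,0],[0,0,0],1],[[0,0,0],[0,0,0],1],[[0,0,4],[0,0,0],1],[[0,0,3],[0,0,0],1],[[0,0,1],[0,0,0],1],[[0,0,0],[0,0,0],1],[[0,0,0],[0,0,0],1]]}}

```text
t: 43.2
tool_pos: [0.5739, -0.048, 0.2945]
ee_rot: [3.141, 0.002, 2.879]
force: [0.7, 0.4, -1.4]
gripper_width: 0.0103
```

```bash
python3 -c "
from h import *
go(.573,-.0485,.2745-.155,2.877)"
```

```text
t 43.2 p [ 0.5739 -0.048   0.2945] rot [3.141e+00 2.000e-03 2.879e+00] w 0.0103 F [ 0.7  0.4 -1.4]
 shift in present axes cm [ 0.08 -0.07  2.  ] in target axes [ 0.08 -0.07  2.  ] turn [0.    0.002 0.002]
```

>>> {"name": "move_arm", "arguments": {"steps": [[[0.05,-0.05,0.8],[0,0,0],1],[[0,0,0.6],[0,0,0],1],[[0,0,0.3],[0,0,0],1],[[0,0,0.2],[0,0,0],1],[[0,0,0.15],[0,0,0],1],[[0,0,0],[0,0,0],1],[[0,0,0],[0,0,0],1]]}}

```text
t: 43.9
tool_pos: [0.5727, -0.0493, 0.2746]
ee_rot: [-3.141, 0.001, 2.878]
force: [-3.6, 0.9, 6.7]
gripper_width: 0.0103
```

>>> {"name": "move_arm", "arguments": {"steps": [[[0,0,0],[0,0,0],0.5],[[0,0,0],[0,0,0],0],[[0,0,0],[0,0,0],0],[[0,0,0],[0,0,0],0],[[0,0,-3],[0,0,0],0],[[0,0,-5],[0,0,0],0],[[0,0,-5],[0,0,0],0],[[3.3,3.12,0],[0,0,0],0],[[3.3,3.12,0],[0,0,0],0],[[3.3,3.12,0],[0,0,0],0],[[3.3,3.12,0],[0,0,0],0],[[3.3,3.12,0],[0,0,0],0],[[3.3,3.12,0],[0,0,0],0],[[3.3,3.12,0],[0,0,0],0],[[3.3,3.12,0],[0,0,0],0],[[3.3,3.12,0],[0,0,0],0],[[0,0,0],[0,0,0],0],[[0,0,0],[0,0,0],0],[[0,0,0],[0,0,0],0]]}}

```text
t: 45.8
tool_pos: [0.3596, 0.299, 0.4026]
ee_rot: [-3.141, -0.0, 2.876]
force: [-0.3, 0.4, -1.5]
gripper_width: 0.0854
```

Run:
```python
from h import *
im,d=capture('top');P=cloud('top',d);Z=P[...,2]
print("t",get_state()["t"])
def rect(lo,hi,x,y,r,z,nm):
    m=(np.hypot(P[...,0]-x,P[...,1]-y)<r)&(Z>lo)&(Z<hi);v,u=np.nonzero(m)
    if len(u)<5:print(nm,"none");return
    X=onz('top',np.c_[u,v],z)[:,:2].astype(np.float32)*1000
    print(nm,len(u),np.nanmedian(Z[m]).round(4),"mean",X.mean(0).round(1),"rect",[np.round(a,1) for a in cv2.minAreaRect(X)],"circ",[np.round(a,1) for a in cv2.minEnclosingCircle(X)])
rect(.11,.126,.563,.023,.045,.118,"cover")
rect(.122,.145,.61,.078,.035,.134,"tube")
rect(.123,.145,.573,-.0485,.03,.136,"rod")
rect(.045,.09,.573,-.0485,.03,.08,"piston")
rect(.085,.105,.486,-.317,.04,.096,"leg")
s,_=capture('side')
cv2.imwrite('pics/v7.png',np.vstack([cv2.resize(im[160:350,190:520],(800,300)),np.hstack([cv2.resize(s[140:310,200:400],(400,300)),cv2.resize(s[280:460,300:540],(400,300))])]))
```

```text
t 45.85
cover 761 0.1181 mean [561.6  20.9] rect [array([561.7,  20.8]), array([44.3, 41.9]), np.float64(74.0)] circ [array([561.5,  21.1]), np.float64(28.7)]
tube 209 0.1334 mean [608.   75.7] rect [array([607.9,  75.4]), array([39.8, 39. ]), np.float64(63.5)] circ [array([607.5,  75.2]), np.float64(20.4)]
rod 52 0.1358 mean [572.1 -50.1] rect [array([572.1, -50.1]), array([10.7, 10.7]), np.float64(89.6)] circ [array([572.1, -50.1]), np.float64(5.8)]
piston 338 0.0802 mean [571.1 -49. ] rect [array([571.8, -49.9]), array([34.8, 37.3]), np.float64(44.5)] circ [array([571.7, -49.7]), np.float64(19.0)]
leg 109 0.0959 mean [ 487.2 -316.2] rect [array([ 487.6, -315.7]), array([53.5,  6. ]), np.float64(73.1)] circ [array([ 486.7, -315.4]), np.float64(26.7)]
```

View pics/v7.png

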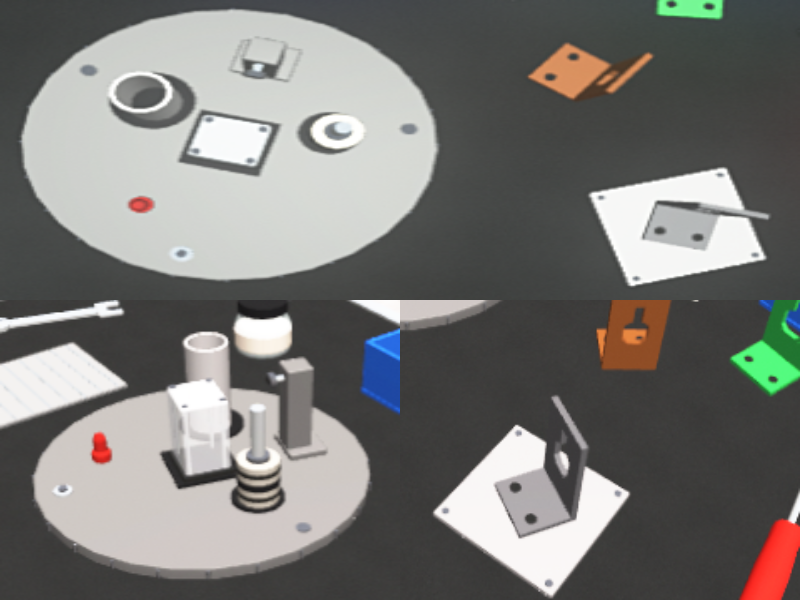

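Everything stands in place, released, within about 3 mm of its target. I hand the job in.

```bash
python3 -c "
from h import *
print(job_done(), get_state()['t'])"
```

```text
the job is handed in; nothing more can be done
the job is handed in; nothing more can be done
```

The job is done and handed in at about 46 s of the 141 s allowed; `job_done()` gives no verdict, so the success below rests on my own camera checks.

**What I did:** I moved the tube, piston and cover upright onto the ribbed mat while the bracket stayed hanging. I then lifted the bracket off its screw and stood it on the steel plate. Last, I returned the cover, tube and piston to their own pads.

**Last checks:** In the final top and side pictures all four stand upright, with the gripper open and well clear. No force reading came near the limits.

| Item | Distance from target centre |
|---|---|
| Bracket | about 2 mm (limit 15 mm) |
| Cover | about 2.5 mm (limit 12 mm) |
| Tube | about 3 mm (limit 12 mm) |
| Piston | about 2 mm (limit 12 mm) |

**Disagreements:** The arm's own pose and the top camera differed by 1–3 mm, which fits the 2 mm calibration tolerance. Partway through, one top-camera check of the tube on the mat found nothing because the arm hid it; a side picture soon after showed it standing.

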